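# Clear up after the pulse class

### The job

Put every finger clip, those standing in the pots and the one lying in the wash tray, into the UV box and shut its lid. Each pot that had a clip in it is used: twist it free of its sleeve as you pull, so that the carrier stays down on the desk, and stand it upright in the wash tray. Leave the pots that were empty where they are, and do not knock the other things on the desk.

Things in the scene. Friction and masses are not known exactly. Their poses are not given: they have to be found in the camera images.
- holder: pot carrier standing loose on the desk: square dark steel plate 200 x 200 mm, 3.2 kg, on rubber feet, its top 12 mm above the desk, with four grey sleeves (67 mm across, rims 44 mm above the desk) in a 2 x 2 grid 105 mm apart. Origin: centre of the underside; z up. A pot that is pulled straight up brings the carrier up with it.
- uvbox: UV disinfecting box, fixed to the desk: white, open-topped, outside 170 (x) x 220 (y) x 95 (z) mm, walls and floor 5 mm. Origin: centre of the underside, z up, x towards the hinged back.
- uvlid (a joint): lid of the UV box, a white panel 170 x 220 x 12 mm hinged along the top of the back (+x) wall, with a 12 mm black lip on its free edge: 0 = shut, grows as it opens, 1.5 to 1.7 = standing upright at the start (top 0.27 m above the desk), end stop 1.75. The hinge is stiff: the lid stays at any angle, also half-way, and needs 1 to 3 N at its edge to move.
- uvlid_hinge (a point): middle of the lid's hinge axis; the axis runs along the box's y, 85 mm behind the box's centre and 95 mm above the desk
- uvlid_edge (a point): middle of the free edge of the lid on its outer (upper when shut) face, 170 mm from the hinge axis
- tray: wash tray, fixed to the desk: shallow steel tray, outside 200 (x) x 220 (y) x 14 (z) mm, walls and floor 4 mm. Origin: centre of the underside, z up.
- socket_1 (a point): where the middle of pot 1 lies while home in its sleeve, 45 mm above the desk. Three spring tabs in the sleeve grip the pot's foot and catch over three small lugs on it, so the pot does not come straight up: turned about its upright axis, either way, by 35 to 85 degrees with a light pull, the lugs clear the tabs, and it comes free against drag (turning: about 0.5 N m), clear of the tabs after 13 mm of rise.
- pot_1_mid (a point): pot 1: white plastic, 66 mm tall, outside diameter 50 mm for the lower 20 mm (solid foot), then flaring to 65 mm at the rim, wall 3 mm, inner floor 20 mm above its underside, 80 g. Point: on its axis, half-way up (33 mm); z up its axis. At the start it is home in sleeve 1, its upper 34 mm clear of the sleeve.
- clip_1_mid (a point): finger clip 1, present or not: grey hard-shell pulse sensor 26 (x) x 30 (y) x 70 (z) mm, 40 g, at the start standing on end (z up) in pot 1, its top 24 mm above the pot's rim. Point: its centre.
- socket_2 (a point): where the middle of pot 2 lies while home in its sleeve, 45 mm above the desk. Three spring tabs in the sleeve grip the pot's foot and catch over three small lugs on it, so the pot does not come straight up: turned about its upright axis, either way, by 35 to 85 degrees with a light pull, the lugs clear the tabs, and it comes free against drag (turning: about 0.5 N m), clear of the tabs after 13 mm of rise.
- pot_2_mid (a point): pot 2: white plastic, 66 mm tall, outside diameter 50 mm for the lower 20 mm (solid foot), then flaring to 65 mm at the rim, wall 3 mm, inner floor 20 mm above its underside, 80 g. Point: on its axis, half-way up (33 mm); z up its axis. At the start it is home in sleeve 2, its upper 34 mm clear of the sleeve.
- clip_2_mid (a point): finger clip 2, present or not: grey hard-shell pulse sensor 26 (x) x 30 (y) x 70 (z) mm, 40 g, at the start standing on end (z up) in pot 2, its top 24 mm above the pot's rim. Point: its centre.
- socket_3 (a point): where the middle of pot 3 lies while home in its sleeve, 45 mm above the desk. Three spring tabs in the sleeve grip the pot's foot and catch over three small lugs on it, so the pot does not come straight up: turned about its upright axis, either way, by 35 to 85 degrees with a light pull, the lugs clear the tabs, and it comes free against drag (turning: about 0.5 N m), clear of the tabs after 13 mm of rise.
- pot_3_mid (a point): pot 3: white plastic, 66 mm tall, outside diameter 50 mm for the lower 20 mm (solid foot), then flaring to 65 mm at the rim, wall 3 mm, inner floor 20 mm above its underside, 80 g. Point: on its axis, half-way up (33 mm); z up its axis. At the start it is home in sleeve 3, its upper 34 mm clear of the sleeve.
- clip_3_mid (a point): finger clip 3, present or not: grey hard-shell pulse sensor 26 (x) x 30 (y) x 70 (z) mm, 40 g, at the start standing on end (z up) in pot 3, its top 24 mm above the pot's rim. Point: its centre.
- socket_4 (a point): where the middle of pot 4 lies while home in its sleeve, 45 mm above the desk. Three spring tabs in the sleeve grip the pot's foot and catch over three small lugs on it, so the pot does not come straight up: turned about its upright axis, either way, by 35 to 85 degrees with a light pull, the lugs clear the tabs, and it comes free against drag (turning: about 0.5 N m), clear of the tabs after 13 mm of rise.
- pot_4_mid (a point): pot 4: white plastic, 66 mm tall, outside diameter 50 mm for the lower 20 mm (solid foot), then flaring to 65 mm at the rim, wall 3 mm, inner floor 20 mm above its underside, 80 g. Point: on its axis, half-way up (33 mm); z up its axis. At the start it is home in sleeve 4, its upper 34 mm clear of the sleeve.
- clip_4_mid (a point): finger clip 4, present or not: grey hard-shell pulse sensor 26 (x) x 30 (y) x 70 (z) mm, 40 g, at the start standing on end (z up) in pot 4, its top 24 mm above the pot's rim. Point: its centre.
- clip_5_mid (a point): finger clip 5, always there: the same kind of clip lying flat in the wash tray, 70 mm along its x, 30 mm along its y, 26 mm high (z up). Point: its centre.
- mug: blue mug, 80 mm across, 95 mm tall, at the far side of the desk; leave it alone. Origin: centre of the underside.
- stapler: black stapler 130 mm long lying at the far side of the desk; leave it alone. Origin: centre of the underside.
- gel: clear bottle of hand gel, 56 mm across, 150 mm tall, at the far side of the desk; leave it alone. Origin: centre of the underside.
There are look-alikes about, which are no part of the job. What is shaped like the part that bears clip_2_mid but pink or red is not meant.

How it is judged:
By the outcome, as a careful person would: the job done as asked, in the order asked, and still so for the second after the job is handed in, with the robot touching nothing.
Of clip_1, clip_2, clip_3, clip_4 only 2 to 3 are there at a start; the rules pass over those that are not, and their reading is None.
At some moment in a run one of clip_5 may be knocked a few centimetres aside while the robot is not near it.
It also fails if it takes over 210 s, if anything falls off the work surface, if the arm or the gripper's body presses on something with over 40 N, if the wrist force passes 120 N, or if a joint passes its speed limit or range.

### The arm

A 7-joint arm with a two-finger parallel gripper is mounted at the origin on the work surface. World frame = base frame: x ahead of the robot, y to its left, z up, the work surface at z = 0. Lengths are in m, angles in rad, forces in N, time in s.
With the tool pointing down it reaches from about 0.425 to 0.825 m from the base axis. Payload 3.6 kg.
Tool frame: the origin (TCP) lies midway between the tips of the shut fingers; the grasp point (between the pads) lies 19 mm behind it (bot.pinch_z is the distance from the TCP to the grasp point, in m); z points along the fingers, y is the direction in which the jaws open and shut (so a half turn about z gives the same grasp; the last joint's range is limited). The gripper opens to 93 mm and grips with 3 to 60 N. Pads are 15 mm wide; open, the fingers measure 128 mm over their backs; the gripper's body (75 mm by 188 mm) begins 65 mm behind the grasp point.
Start: joints at [-1.256, 0.615, -0.013, 1.423, 0.008, 1.103, -0.04], TCP at [0.218, 0.612, 0.219] pointing down, gripper open.
Joint ranges: [-3.12, 3.12], [-0.3, 2.06], [-1.34, 1.32], [0.26, 2.42], [-1.36, 4.5], [0.01, 1.98], [-2.84, 2.84]. Speed limits (rad/s): [2.79, 2.79, 3.14, 3.14, 3.14, 3.14, 3.14].

### API

Orientations are given as a unit quaternion [x, y, z, w].
In Python, from workcell import bot gives the robot as it stands. The module is installed in compiled form; this text tells all that it offers.
- The arm moves only by the shell command python3 -m inch 'ROWS' [FORCE]. ROWS is text: rows parted by semicolons, each of 7 numbers parted by spaces: the shift along the tool's x, y, z in cm, then the turn, a rotation vector about the tool's x, y, z in rad, then the closure in counts, from 0 (fully open) to 255 (shut). A call has 1 to 10 rows; each row is the pose to reach, as a shift and turn from the pose commanded when the call began, along the tool's axes at that moment; what a row does not reach only later rows make up. A row lasts 1/8 s, in which the tool goes at most 62.5 mm and 10.7 degrees, less where a joint would pass 70% of its speed; a pose out of reach is approached as far as the arm can. A call with a gripper value outside its range is refused whole. The fingers move at their own pace and stop on an object; FORCE is the grip in N (left out, the last holds). Time passes only in rows, so rows that repeat a pose let the fingers close. It gives the time, the measured TCP pose, the force and the opening at its end, in the units of the state.
- bot.state(): the state, without advancing time (a new reading comes with each control period).
- bot.get_image(name): name is "scene" or "top" or "wrist"; returns a dict with "pixels" (384x512x3 uint8, red, green, blue), "z_map" (384x512 float32, m along the optical axis (not along the pixel's ray), 0 where there is no reading), "K" (3x3 intrinsics, pixels), "world_from_camera" (4x4, takes a point from camera to world coordinates); the wrist camera has in their place "hand_eye" (4x4, takes a point from camera to tool coordinates, whose origin is the TCP and whose axes are the flange's). Camera axes: x right, y down, z forward; pixel columns grow to the right and rows downward; lengths in m; the calibration is good to about 2 mm. A picture is of the moment at which its call begins: read the wrist's pose just before it.
- bot.sign_off(): hands the job in, once; it reports no verdict.
The state is a dict: "time_s": time; "joint_pos": joint angles; "joint_vel": joint speeds; "joint_torque": joint torques, N m; "position": TCP position; "eef_rot": TCP orientation; "wrist_force": force on the tool from outside, world axes, zero at the start; "wrist_torque": the same for the moment, N m; "grip_width": finger opening in m.
Only numpy, scipy, OpenCV 4.12 (cv2) and the standard library are available. Lean on these libraries where they do the work, as an engineer would, in place of code of your own. Each camera call takes 0.05 s, during which the arm holds its last target. There are 200 camera calls.

## Working session

There is one attempt and no reset: what is moved stays moved. The work goes in short steps, Python scripts to look and compute and a shell command to move; the robot and the scene stay as the last step left them, time stands still between calls to the robot, and variables do not carry over. Pictures are saved under pics/ and viewed, about 12 in all and at most 16, crops included, and the job is handed in when it is done.

```bash
mkdir -p pics
cat > h.py <<'E'
import numpy as np,cv2
from scipy.spatial.transform import Rotation as R
from workcell import bot
def pose():
    s=bot.state();T=np.eye(4);T[:3,:3]=R.from_quat(s["eef_rot"]).as_matrix();T[:3,3]=s["position"];return T,s
def grab(n):
    T,s=pose();d=bot.get_image(n)
    d["W"]=T@d["hand_eye"] if n=="wrist" else d["world_from_camera"]
    return d
def cloud(d):
    z=d["z_map"];v,u=np.indices(z.shape);K=d["K"]
    P=np.stack([(u-K[0,2])/K[0,0]*z,(v-K[1,2])/K[1,1]*z,z],-1)
    return P@d["W"][:3,:3].T+d["W"][:3,3]
def save(d,f,s=1):
    im=cv2.cvtColor(d["pixels"],cv2.COLOR_RGB2BGR);cv2.imwrite("pics/"+f,cv2.resize(im,None,fx=s,fy=s))
E
python3 - <<'E'
from h import *
import pickle
s=bot.state();print({k:np.round(v,3) for k,v in s.items()},bot.pinch_z)
out={}
for n in("top","scene"):
    d=grab(n);out[n]=d;save(d,n+"0.png",1.5);print(n,np.round(d["W"],3).tolist(),d["K"][0,0])
pickle.dump(out,open("d0.pkl","wb"))
a=cv2.imread("pics/top0.png");b=cv2.imread("pics/scene0.png")
E
```

```text
{'time_s': np.float64(0.0), 'joint_pos': array([-1.256,  0.616, -0.013,  1.425,  0.008,  1.103, -0.04 ]), 'joint_vel': array([-0.   ,  0.   ,  0.001,  0.001,  0.001, -0.   , -0.   ]), 'joint_torque': array([-1.0000e-03, -4.5895e+01,  2.0900e-01, -1.6574e+01, -6.1000e-02,
        2.0000e-02,  0.0000e+00]), 'position': array([0.218, 0.612, 0.218]), 'eef_rot': array([ 0.17 ,  0.985, -0.001, -0.   ]), 'wrist_force': array([-0.369, -0.64 , -1.112]), 'wrist_torque': array([ 0.011, -0.019, -0.028]), 'grip_width': np.float64(0.093)} 0.0188
top [[-0.024, -0.979, 0.201, 0.354], [-1.0, 0.024, -0.001, 0.001], [-0.004, -0.201, -0.98, 1.043], [0.0, 0.0, 0.0, 1.0]] 431.67524396690357
scene [[0.18, 0.801, -0.572, 1.067], [0.984, -0.153, 0.094, -0.081], [-0.012, -0.579, -0.815, 0.837], [0.0, 0.0, 0.0, 1.0]] 389.1599784982422
```

View pics/top0.png

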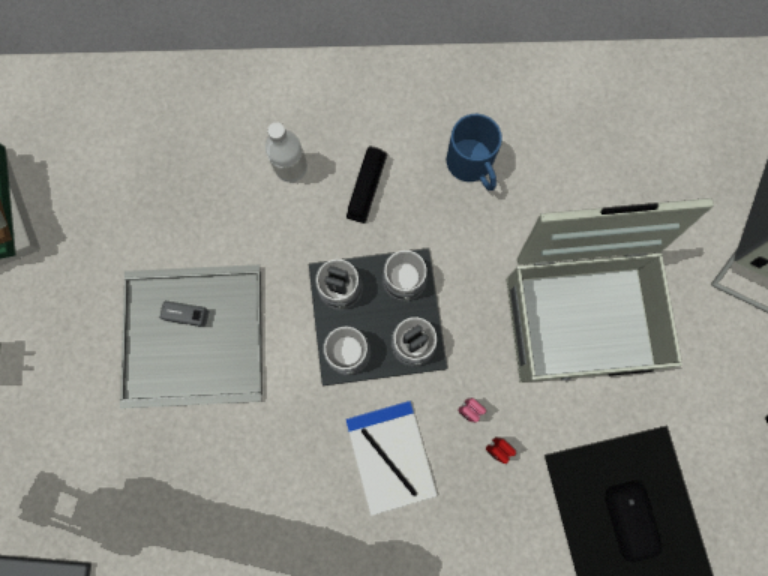

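View pics/scene0.png

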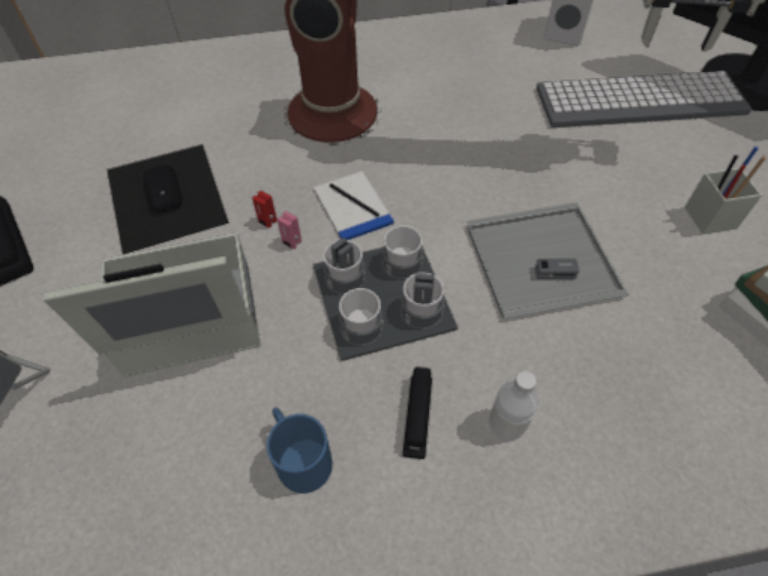

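The top view shows clips in two pots, (335,280) and (415,338), and the loose clip in the tray at (184,313). The pots at (405,275) and (346,350) are empty. The box is on the right with its lid upright, and the pink and red decoys at (472,410) and (502,450) are to be left alone. Next I measure from the two views.

Run:
```python
from h import *
import pickle
D=pickle.load(open("d0.pkl","rb"))
C={n:cloud(D[n]) for n in D}
P=np.concatenate([C[n].reshape(-1,3)[D[n]["z_map"].ravel()>0] for n in C]); src=np.concatenate([np.full((D[n]["z_map"]>0).sum(),i) for i,n in enumerate(C)])
rgb=np.concatenate([D[n]["pixels"].reshape(-1,3)[D[n]["z_map"].ravel()>0] for n in C]).astype(int)
def px(u,v): print((u,v),np.round(C["top"][int(v/1.5),int(u/1.5)],3))
for q in [(335,272),(415,330),(405,280),(346,355),(184,313),(310,262),(430,250),(445,368),(322,383),(125,275),(258,270),(262,402),(124,402),(522,375),(678,365),(600,320),(525,265),(660,260),(545,210),(710,205),(630,209),(475,140),(367,185),(285,155),(472,408),(60,430)]: px(*q)
# cells of clusters by height
def clus(zlo,zhi,x0,x1,y0,y1,name):
    m=(P[:,2]>zlo)&(P[:,2]<zhi)&(P[:,0]>x0)&(P[:,0]<x1)&(P[:,1]>y0)&(P[:,1]<y1)
    Q=P[m];g=np.zeros((600,800),np.uint8);ij=np.stack([Q[:,0]*500,(Q[:,1]+.8)*500],1).astype(int);ok=(ij>=0).all(1)&(ij[:,0]<600)&(ij[:,1]<800);g[ij[ok,0],ij[ok,1]]=1
    g=cv2.dilate(g,np.ones((3,3)))
    n,L=cv2.connectedComponents(g)
    for k in range(1,n):
        kk=np.zeros(len(Q),bool);kk[ok]=L[ij[ok,0],ij[ok,1]]==k;q=Q[kk]
        if len(q)<15: continue
        (c,sz,a)=cv2.minAreaRect(q[:,:2].astype(np.float32));print(name,len(q),"c",np.round(c,3),"sz",np.round(sz,3),"a",round(a,1),"z",np.round(np.percentile(q[:,2],[5,50,95]),3),[(src[m][kk]==i).sum() for i in (0,1)])
clus(.088,.13,.25,.8,-.15,.2,"clip")
clus(.070,.085,.25,.8,-.15,.2,"rim")
clus(.022,.04,.25,.8,.2,.6,"clip5")
clus(.009,.019,.25,.8,.15,.6,"tray")
clus(.007,.019,.25,.8,-.16,.15,"plate")
clus(.088,.1,.25,.8,-.6,-.12,"box")
clus(.1,.3,.25,.8,-.6,-.12,"lid")
```

```text
(335, 272) [0.565 0.079 0.099]
(415, 330) [ 0.474 -0.037  0.1  ]
(405, 280) [ 0.564 -0.028  0.034]
(346, 355) [0.447 0.069 0.033]
(184, 313) [0.521 0.325 0.029]
(310, 262) [ 0.606  0.129 -0.   ]
(430, 250) [ 0.619 -0.07   0.01 ]
(445, 368) [ 0.424 -0.086  0.014]
(322, 383) [0.406 0.109 0.002]
(125, 275) [0.588 0.429 0.011]
(258, 270) [0.589 0.21  0.013]
(262, 402) [0.378 0.204 0.003]
(124, 402) [0.383 0.417 0.016]
(522, 375) [ 0.409 -0.206  0.027]
(678, 365) [ 0.415 -0.421  0.091]
(600, 320) [ 0.496 -0.343  0.002]
(525, 265) [ 0.591 -0.228  0.002]
(660, 260) [ 0.572 -0.409  0.096]
(545, 210) [ 0.685 -0.268 -0.003]
(710, 205) [ 0.603 -0.407  0.263]
(630, 209) [ 0.596 -0.302  0.275]
(475, 140) [ 0.812 -0.154  0.003]
(367, 185) [0.72  0.031 0.044]
(285, 155) [0.751 0.153 0.103]
(472, 408) [ 0.36  -0.119  0.067]
(60, 430) [ 0.344  0.522 -0.002]
clip 286 c [ 0.465 -0.04 ] sz [0.027 0.033] a 32.5 z [0.092 0.1   0.104] [np.int64(154), np.int64(132)]
clip 302 c [0.558 0.075] sz [0.033 0.028] a 71.8 z [0.091 0.101 0.104] [np.int64(155), np.int64(147)]
clip 195 c [ 0.763 -0.122] sz [0.071 0.02
[... 2101 characters left out ...]
 c [ 0.491 -0.311] sz [0.175 0.225] a 3.6 z [0.089 0.094 0.098] [np.int64(965), np.int64(467)]
box 209 c [ 0.618 -0.562] sz [0.037 0.122] a 81.8 z [0.089 0.094 0.099] [np.int64(149), np.int64(60)]
box 30 c [ 0.585 -0.277] sz [0.002 0.093] a 3.9 z [0.097 0.099 0.1  ] [np.int64(0), np.int64(30)]
box 16 c [ 0.592 -0.37 ] sz [0.002 0.041] a 5.3 z [0.097 0.098 0.1  ] [np.int64(0), np.int64(16)]
box 267 c [ 0.761 -0.16 ] sz [0.04 0.08] a 42.1 z [0.089 0.095 0.098] [np.int64(109), np.int64(158)]
lid 360 c [ 0.609 -0.557] sz [0.028 0.097] a 81.5 z [0.101 0.114 0.14 ] [np.int64(325), np.int64(35)]
lid 9136 c [ 0.59  -0.304] sz [0.033 0.223] a 4.5 z [0.112 0.212 0.266] [np.int64(3588), np.int64(5548)]
```

```bash
cat >> h.py <<'E'
def go(x,y,z,jaw):
    "tool-frame shift (cm) and turn (rad) to vertical pose with jaws at angle jaw (deg)"
    T,s=pose();a=np.radians(jaw);ty=np.array([np.cos(a),np.sin(a),0]);tz=np.array([0,0,-1.])
    G=np.stack([np.cross(ty,tz),ty,tz],1)
    sh=T[:3,:3].T@(np.array([x,y,z])-T[:3,3])*100;rv=R.from_matrix(T[:3,:3].T@G).as_rotvec()
    print("jaw now %.1f"%np.degrees(np.arctan2(T[1,1],T[0,1])),"pos",np.round(T[:3,3],4),"| shift",np.round(sh,2),"turn",np.round(rv,3),"j7 %.2f"%s["joint_pos"][6],"rows>=%.1f"%max(np.linalg.norm(sh)/6.25,np.linalg.norm(rv)/.187))
E
python3 -c "
from h import *
go(.52,.325,.15,-10)"
```

```text
jaw now 70.4 pos [0.2176 0.6117 0.2176] | shift [-38.1  -16.87   6.8 ] turn [-0.002  0.002  1.404] j7 -0.04 rows>=7.5
```

```bash
python3 -m inch '-38.1 -16.9 0 0 0 1.404 0;-38.1 -16.9 0 0 0 1.404 0;-38.1 -16.9 0 0 0 1.404 0;-38.1 -16.9 0 0 0 1.404 0;-38.1 -16.9 0 0 0 1.404 0;-38.1 -16.9 0 0 0 1.404 0;-38.1 -16.9 0 0 0 1.404 0;-38.1 -16.9 0 0 0 1.404 0;-38.1 -16.9 0 0 0 1.404 0;-38.1 -16.9 0 0 0 1.404 0' 30
python3 - <<'E'
from h import *
d=grab("wrist");save(d,"w1.png");P=cloud(d).reshape(-1,3)
m=(P[:,2]>.02)&(P[:,2]<.04)&(abs(P[:,0]-.5)<.09)&(abs(P[:,1]-.32)<.09)
print(m.sum(),cv2.minAreaRect(P[m,:2].astype(np.float32)),np.median(P[m,2]))
go(.52,.325,.15,-10)
E
```

```text
time_s: 1.35
position: [0.5193, 0.3263, 0.2183]
eef_rot: [0.765, 0.644, -0.0, -0.0]
wrist_force: [0.2, -0.1, 0.2]
grip_width: 0.093
1181 ((0.5210293531417847, 0.3254193663597107), (0.070183165371418, 0.029373813420534134), 79.69153594970703) 0.029593317027370947
jaw now -9.9 pos [0.5193 0.3264 0.2184] | shift [-0.12  0.09  6.84] turn [-0.001 -0.     0.003] j7 -0.56 rows>=1.1
```

View pics/w1.png

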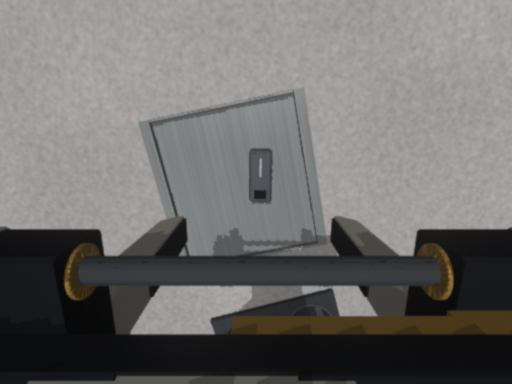

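The wrist view shows the clip in the tray at (260,176), and its position agrees with the other cameras. I grasp it now.

```bash
python3 -m inch '-0.1 0.2 6 0 0 0 80;-0.1 0.2 12 0 0 0 80;-0.1 0.2 16 0 0 0 80;-0.1 0.2 19 0 0 0 80;-0.1 0.2 20.9 0 0 0 80;-0.1 0.2 20.9 0 0 0 80;-0.1 0.2 20.9 0 0 0 255;-0.1 0.2 20.9 0 0 0 255;-0.1 0.2 20.9 0 0 0 255;-0.1 0.2 20.9 0 0 0 255' 25
python3 -m inch '0 0 0 0 0 0 255;0 0 0 0 0 0 255;0 0 -5 0 0 0 255;0 0 -11 0 0 0 255;0 0 -17 0 0 0 255;0 0 -17 0 0 0 255' 
python3 -c "
from h import *
go(.47,-.27,.18,-86)"
```

```text
time_s: 2.65
position: [0.5221, 0.3244, 0.0102]
eef_rot: [0.766, 0.643, 0.0, -0.0]
wrist_force: [0.0, -0.0, 1.6]
grip_width: 0.0299
time_s: 3.4
position: [0.5253, 0.3253, 0.1849]
eef_rot: [0.766, 0.643, 0.006, 0.001]
wrist_force: [0.6, 0.1, -0.3]
grip_width: 0.0299
jaw now -10.0 pos [0.5253 0.3253 0.1849] | shift [-59.59   4.93   0.09] turn [ 0.003 -0.012  1.326] j7 -0.54 rows>=9.6
```

```bash
python3 -m inch '-6 .5 0 0 0 .18 255;-12 1 0 0 0 .36 255;-18 1.6 0 0 0 .54 255;-24 2.1 0 0 0 .72 255;-30 2.7 0 0 0 .9 255;-36 3.2 0 0 0 1.08 255;-42 3.8 0 0 0 1.26 255;-48 4.3 0 0 0 1.33 255;-54 4.8 0 0 0 1.33 255;-59 5.3 0 0 0 1.33 255'
python3 -m inch '-4.7 0 0 0 0 0 255;-4.7 0 0 0 0 0 255;-4.7 0 0 0 0 0 255'
python3 - <<'E'
from h import *
import pickle
go(.471,-.312,.03,-86)
d=grab("top");save(d,"t2.png",1.5)
E
```

```text
time_s: 4.65
position: [0.47, -0.268, 0.1782]
eef_rot: [0.999, 0.032, -0.001, -0.0]
wrist_force: [0.4, 0.1, 0.5]
grip_width: 0.0298
time_s: 5.03
position: [0.4247, -0.2684, 0.1788]
eef_rot: [0.999, 0.033, -0.0, -0.001]
wrist_force: [-0.1, 0.5, -0.1]
grip_width: 0.0298
jaw now -86.2 pos [ 0.4247 -0.2684  0.1788] | shift [ 4.35  4.67 14.87] turn [-0.001  0.001 -0.003] j7 -0.51 rows>=2.6
```

View pics/t2.png

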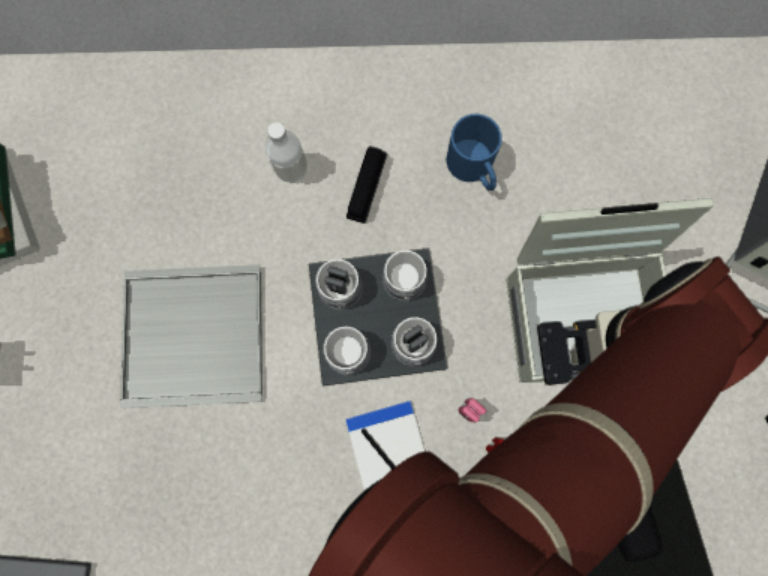

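The tool is over the box with the clip still held, and nothing else has moved. I lower the clip and release it.

```bash
python3 -m inch '4.3 4.7 0 0 0 0 255;4.3 4.7 0 0 0 0 255;4.3 4.7 6 0 0 0 255;4.3 4.7 11 0 0 0 255;4.3 4.7 15 0 0 0 255;4.3 4.7 15 0 0 0 255;4.3 4.7 15 0 0 0 255;4.3 4.7 15 0 0 0 130;4.3 4.7 15 0 0 0 130;4.3 4.7 15 0 0 0 130'
python3 -m inch '0 0 -6 0 0 0 130;0 0 -12 0 0 0 130;0 0 -17 0 0 0 130;0 0 -17 0 0 0 130'
python3 -c "
from h import *
go(.465,-.040,.20,-57.5)"
```

```text
time_s: 6.32
position: [0.471, -0.3135, 0.0305]
eef_rot: [0.999, 0.033, 0.001, 0.0]
wrist_force: [-0.5, 0.4, 0.6]
grip_width: 0.0453
time_s: 6.82
position: [0.4721, -0.3155, 0.2042]
eef_rot: [0.999, 0.033, 0.004, 0.003]
wrist_force: [-0.1, -0.2, -0.5]
grip_width: 0.0457
jaw now -86.2 pos [ 0.4721 -0.3155  0.2042] | shift [  1.09 -27.54   0.27] turn [ 0.008 -0.006 -0.502] j7 -0.51 rows>=4.4
```

```bash
python3 -m inch '1.1 -6 0 0 0 -.16 100;1.1 -12 0 0 0 -.33 60;1.1 -18 0 0 0 -.5 60;1.1 -24 0 0 0 -.5 60;1.1 -27.5 0 0 0 -.5 60;1.1 -27.5 0 0 0 -.5 60;1.1 -27.5 0 0 0 -.5 60'
python3 - <<'E'
from h import *
go(.465,-.040,.083,-57.5)
d=grab("wrist");save(d,"w2.png");P=cloud(d).reshape(-1,3)
for c in((.465,-.04),(.558,.075)):
    m=(P[:,2]>.09)&(P[:,2]<.12)&(np.hypot(P[:,0]-c[0],P[:,1]-c[1])<.03)
    if m.sum()>20: print(m.sum(),cv2.minAreaRect(P[m,:2].astype(np.float32)),np.median(P[m,2]))
E
```

```text
time_s: 7.7
position: [0.463, -0.039, 0.1993]
eef_rot: [0.96, 0.279, -0.001, 0.0]
wrist_force: [0.1, -0.0, 0.0]
grip_width: 0.0712
jaw now -57.6 pos [ 0.463  -0.039   0.1993] | shift [ 0.13  0.19 11.63] turn [ 0.     0.001 -0.002] j7 -0.61 rows>=1.9
730 ((0.46623778343200684, -0.03998420760035515), (0.02492547780275345, 0.02985418029129505), 32.497005462646484) 0.1006268749988978
1067 ((0.5583018660545349, 0.07460950314998627), (0.02918795309960842, 0.026237940415740013), 71.91157531738281) 0.10072194918675781
```

```bash
python3 -m inch '.2 .2 5 0 0 0 60;.2 .2 9 0 0 0 60;.2 .2 11.6 0 0 0 60;.2 .2 11.6 0 0 0 60;.2 .2 11.6 0 0 0 255;.2 .2 11.6 0 0 0 255;.2 .2 11.6 0 0 0 255;.2 .2 11.6 0 0 0 255;.2 .2 11.6 0 0 0 255' 20
python3 -m inch '0 0 -2 0 0 0 255;0 0 -5 0 0 0 255;0 0 -9 0 0 0 255;0 0 -12 0 0 0 255;0 0 -12 0 0 0 255;0 0 -12 0 0 0 255' 
python3 -c "
from h import *
go(.477,-.258,.20,-86)"
```

```text
time_s: 8.88
position: [0.4664, -0.0386, 0.0839]
eef_rot: [0.96, 0.279, 0.0, 0.0]
wrist_force: [-0.3, 0.1, 2.1]
grip_width: 0.0297
time_s: 9.62
position: [0.4654, -0.0383, 0.2028]
eef_rot: [0.96, 0.279, -0.001, -0.0]
wrist_force: [-0.0, -0.1, -0.3]
grip_width: 0.0298
jaw now -57.6 pos [ 0.4654 -0.0383  0.2028] | shift [-10.81  19.16   0.27] turn [-0.001  0.002  0.496] j7 -0.61 rows>=3.5
```

```bash
python3 -m inch '-3.6 6 0 0 0 .17 255;-7 12 0 0 0 .34 255;-11 19.4 0 0 0 .496 255;-11 19.4 0 0 0 .496 255;-11 19.4 0 0 0 .496 255;-11 19.4 4 0 0 .496 255;-11 19.4 9 0 0 .496 255;-11 19.4 12 0 0 .496 255;-11 19.4 13 0 0 .496 255;-11 19.4 13 0 0 .496 255'
python3 -c "
from h import *
go(.477,-.262,.06,-86)"
```

```text
time_s: 10.88
position: [0.4773, -0.2606, 0.0732]
eef_rot: [0.999, 0.035, -0.001, -0.001]
wrist_force: [0.8, -0.2, 0.3]
grip_width: 0.0297
jaw now -85.9 pos [ 0.4773 -0.2606  0.0732] | shift [-0.03  0.14  1.32] turn [-0.001  0.001  0.001] j7 -0.44 rows>=0.2
```

```bash
python3 -m inch '0 .1 1 0 0 0 255;0 .1 1.5 0 0 0 255;0 .1 1.5 0 0 0 255;0 .1 1.5 0 0 0 255;0 .1 1.5 0 0 0 140;0 .1 1.5 0 0 0 140;0 .1 1.5 0 0 0 140;0 .1 1.5 0 0 0 140'
python3 -m inch '0 0 -3 0 0 0 140;0 0 -8 0 0 0 140;0 0 -14 0 0 0 140;0 0 -14 0 0 0 140'
python3 -c "
from h import *
go(.558,.0746,.20,-18)
go(.558,.0746,.20,-108)"
```

```text
time_s: 11.88
position: [0.4774, -0.2625, 0.0587]
eef_rot: [0.999, 0.035, 0.0, 0.0]
wrist_force: [0.4, -0.1, 0.2]
grip_width: 0.0416
time_s: 12.38
position: [0.4795, -0.2649, 0.2033]
eef_rot: [0.999, 0.035, 0.004, 0.003]
wrist_force: [0.1, 0.1, -0.4]
grip_width: 0.0418
jaw now -86.0 pos [ 0.4795 -0.2649  0.2033] | shift [ 10.19 -33.33   0.22] turn [ 0.01  -0.004 -1.187] j7 -0.57 rows>=6.3
jaw now -86.0 pos [ 0.4795 -0.2649  0.2033] | shift [ 10.19 -33.33   0.22] turn [ 0.004 -0.01   0.384] j7 -0.57 rows>=5.6
```

```bash
python3 -m inch '0 -6 0 0 0 0 140;0 -12 0 0 0 .1 100;2 -18 0 0 0 .2 60;5 -24 0 0 0 .384 60;8 -29 0 0 0 .384 60;10.2 -33.3 0 0 0 .384 60;10.2 -33.3 0 0 0 .384 60;10.2 -33.3 0 0 0 .384 60'
python3 -c "
from h import *
go(.5583,.0746,.083,-108)"
```

```text
time_s: 13.38
position: [0.555, 0.0759, 0.1978]
eef_rot: [0.988, -0.157, -0.001, 0.001]
wrist_force: [0.6, -0.0, 0.6]
grip_width: 0.0714
jaw now -108.1 pos [0.555  0.0759 0.1978] | shift [3.700e-01 1.000e-02 1.148e+01] turn [ 0.002  0.001 -0.001] j7 -1.50 rows>=1.8
```

```bash
python3 -m inch '.2 0 5 0 0 0 60;.2 0 9 0 0 0 60;.2 0 11.5 0 0 0 60;.2 0 11.5 0 0 0 60;.2 0 11.5 0 0 0 255;.2 0 11.5 0 0 0 255;.2 0 11.5 0 0 0 255;.2 0 11.5 0 0 0 255;.2 0 11.5 0 0 0 255' 20
python3 -m inch '0 0 -2 0 0 0 255;0 0 -5 0 0 0 255;0 0 -9 0 0 0 255;0 0 -12 0 0 0 255;0 0 -12 0 0 0 255;0 0 -12 0 0 0 255' 
python3 -c "
from h import *
go(.470,-.364,.20,-86)"
```

```text
time_s: 14.5
position: [0.5579, 0.0763, 0.0839]
eef_rot: [0.988, -0.156, 0.0, -0.0]
wrist_force: [-0.6, 0.5, 1.5]
grip_width: 0.03
time_s: 15.25
position: [0.557, 0.0767, 0.2025]
eef_rot: [0.988, -0.156, -0.001, -0.0]
wrist_force: [-0.2, -0.4, -0.5]
grip_width: 0.0297
jaw now -108.0 pos [0.557  0.0767 0.2025] | shift [ 5.34 44.6   0.25] turn [-0.     0.002 -0.384] j7 -1.50 rows>=7.2
```

```bash
python3 -m inch '.7 6 0 0 0 -.15 255;1.5 12 0 0 0 -.3 255;2.2 18 0 0 0 -.384 255;2.9 24 0 0 0 -.384 255;3.6 30 0 0 0 -.384 255;4.3 36 0 0 0 -.384 255;5 42 0 0 0 -.384 255;5.3 44.6 0 0 0 -.384 255;5.3 44.6 0 0 0 -.384 255;5.3 44.6 0 0 0 -.384 255'
python3 -c "
from h import *
go(.470,-.364,.059,-86)"
```

```text
time_s: 16.5
position: [0.4709, -0.362, 0.2022]
eef_rot: [0.999, 0.036, -0.001, -0.002]
wrist_force: [-0.1, 0.9, 0.6]
grip_width: 0.0298
jaw now -85.9 pos [ 0.4709 -0.362   0.2022] | shift [-0.09  0.24 14.32] turn [-0.003  0.001  0.002] j7 -0.44 rows>=2.3
```

```bash
python3 -m inch '0 .2 5 0 0 0 255;0 .2 10 0 0 0 255;0 .2 13 0 0 0 255;0 .2 14.3 0 0 0 255;0 .2 14.3 0 0 0 255;0 .2 14.3 0 0 0 255;0 .2 14.3 0 0 0 140;0 .2 14.3 0 0 0 140;0 .2 14.3 0 0 0 140;0 .2 14.3 0 0 0 140'
python3 -m inch '0 0 -3 0 0 0 140;0 0 -8 0 0 0 140;0 0 -14 0 0 0 140;0 0 -20 0 0 0 255;-6 -6 -26 0 0 0 255;-12 -12 -26 0 0 0 255;-15 -18 -26 0 0 0 255;-15 -18 -26 0 0 0 255'
python3 - <<'E'
from h import *
go(.68,-.2,.33,-86)
d=grab("top");save(d,"t3.png",1.5);P=cloud(d).reshape(-1,3)
m=(P[:,2]>.12)&(P[:,2]<.29)&(P[:,0]>.55)&(P[:,0]<.68)&(P[:,1]>-.45)&(P[:,1]<-.17)
Q=P[m];s=bot.state()
for lo in(.12,.15,.18,.21,.24,.26):
    k=(Q[:,2]>=lo)&(Q[:,2]<lo+.03);print(lo,k.sum(),np.round(Q[k].mean(0),3) if k.any() else "", np.round(Q[k,1].min(),3),np.round(Q[k,1].max(),3))
k=Q[:,2]>.15;A=np.c_[Q[k,1:],np.ones(k.sum())];print(np.linalg.lstsq(A,Q[k,0],rcond=None)[0])
E
```

```text
time_s: 17.75
position: [0.4706, -0.3664, 0.0608]
eef_rot: [0.999, 0.035, 0.0, 0.0]
wrist_force: [0.1, -0.6, -0.1]
grip_width: 0.0417
time_s: 18.75
position: [0.307, -0.1959, 0.3204]
eef_rot: [0.999, 0.035, -0.0, -0.0]
wrist_force: [-0.2, 2.2, 1.4]
grip_width: 0.0013
jaw now -86.0 pos [ 0.307  -0.1959  0.3204] | shift [37.19  2.98 -0.99] turn [-0.001  0.001 -0.001] j7 -0.90 rows>=6.0
0.12 244 [ 0.579 -0.291  0.131] -0.413 -0.193
0.15 711 [ 0.582 -0.299  0.162] -0.411 -0.193
0.18 310 [ 0.586 -0.292  0.191] -0.411 -0.192
0.21 852 [ 0.588 -0.3    0.222] -0.411 -0.193
0.24 1023 [ 0.595 -0.299  0.258] -0.412 -0.192
0.26 716 [ 0.598 -0.301  0.266] -0.412 -0.193
[-0.06582595  0.14361501  0.53809723]
```

View pics/t3.png

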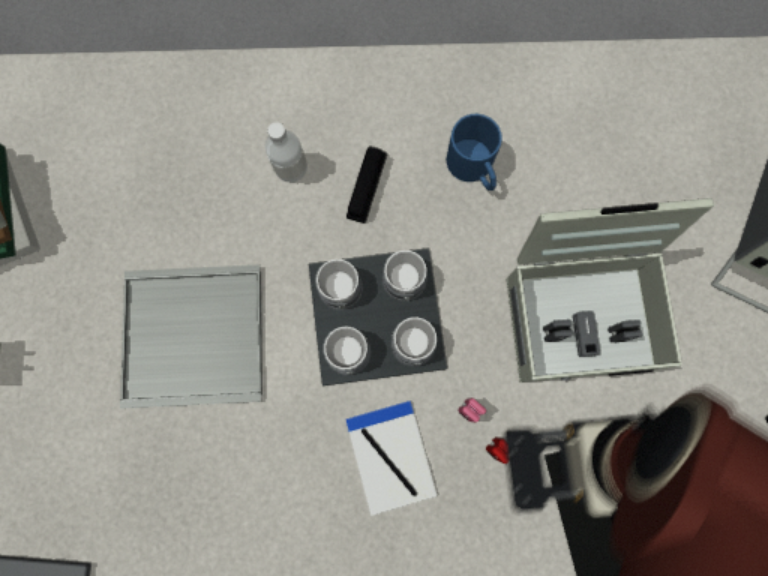

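All three clips are in the box, at about (557,329), (586,333) and (625,330), and the carrier and pots have not moved. Next I shut the lid by pushing from behind it.

```bash
python3 -m inch '0 0 -3 0 0 0 255;6 1.5 -3 0 0 0 255;12 3 -3 0 0 0 255;18 4.5 -3 0 0 0 255;24 6 -3 0 0 0 255;30 7.3 -3 0 0 0 255;34.4 7.3 -3 0 0 0 255;34.4 7.3 -3 0 0 0 255;34.4 7.3 -3 0 0 0 255;34.4 7.3 -3 0 0 0 255'
python3 -c "
from h import *
go(.655,-.245,.222,-86)"
```

```text
time_s: 20.05
position: [0.6553, -0.2468, 0.3519]
eef_rot: [0.999, 0.034, 0.0, 0.0]
wrist_force: [-0.5, 0.5, 0.1]
grip_width: 0.0005
jaw now -86.1 pos [ 0.6553 -0.2468  0.3519] | shift [-0.02 -0.19 12.99] turn [ 0.    -0.001 -0.002] j7 -0.84 rows>=2.1
```

```bash
python3 -m inch '0 0 6 0 0 0 255;0 0 11 0 0 0 255;0 0 13 0 0 0 255;0 0 13 0 0 0 255;-3.5 0 13 0 0 0 255;-5.5 0 13 0 0 0 255;-7.5 0 13 0 0 0 255;-9.5 0 13 0 0 0 255;-11.1 0 13.1 0 0 0 255;-12.5 0 13.7 0 0 0 255'
python3 -m inch '-1.3 0 .6 0 0 0 255;-2.7 0 1.3 0 0 0 255;-3.9 0 2.3 0 0 0 255;-5 0 3.4 0 0 0 255;-6 0 4.5 0 0 0 255;-6.6 0 5.5 0 0 0 255;-7.2 0 6.5 0 0 0 255;-7.6 0 7.5 0 0 0 255;-7.6 0 7.5 0 0 0 255'
python3 -c "
from h import *
go(.447,-.26,.107,-86)"
```

```text
time_s: 21.3
position: [0.5335, -0.2558, 0.2174]
eef_rot: [0.999, 0.035, 0.004, 0.001]
wrist_force: [1.7, 0.3, 2.7]
grip_width: 0.0004
time_s: 22.42
position: [0.4549, -0.2595, 0.1376]
eef_rot: [0.999, 0.035, -0.001, -0.001]
wrist_force: [-0.3, -0.1, -0.8]
grip_width: 0.0003
jaw now -86.0 pos [ 0.4549 -0.2595  0.1376] | shift [-0.78 -0.    3.06] turn [-0.002  0.003 -0.001] j7 -0.44 rows>=0.5
```

```bash
python3 -m inch '-.4 0 1 0 0 0 255;-.7 0 1.8 0 0 0 255;-.8 0 2.4 0 0 0 255;-.8 0 2.8 0 0 0 255;-.8 0 3 0 0 0 255;-.8 0 3 0 0 0 255'
python3 -m inch '0 0 .1 0 0 0 255;0 0 .2 0 0 0 255;0 0 .3 0 0 0 255;0 0 .3 0 0 0 255'
python3 - <<'E'
from h import *
d=grab("scene");P=cloud(d).reshape(-1,3)
m=(abs(P[:,0]-.49)<.12)&(P[:,1]>-.42)&(P[:,1]<-.2)&(P[:,2]>.085)&(P[:,2]<.13)
Q=P[m]
for x in np.arange(.40,.60,.03):
    k=abs(Q[:,0]-x)<.01;print(round(x,2),k.sum(),np.round(np.median(Q[k,2]),4) if k.any() else "")
E
```

```text
time_s: 23.18
position: [0.4481, -0.2606, 0.1085]
eef_rot: [0.999, 0.035, -0.0, -0.0]
wrist_force: [0.2, 0.9, 0.8]
grip_width: 0.0004
time_s: 23.68
position: [0.4484, -0.2607, 0.1077]
eef_rot: [0.999, 0.035, 0.001, -0.001]
wrist_force: [-2.7, 2.5, 14.7]
grip_width: 0.0006
0.4 124 0.106
0.43 474 0.1078
0.46 657 0.1084
0.49 669 0.1083
0.52 693 0.1083
0.55 732 0.1079
0.58 768 0.1019
```

The lid is down: its top is level at 0.108 m and it pushed back with 14.7 N. Next is pot A, the one at (0.465, -0.040).

```bash
python3 -m inch '0 0 -5 0 0 0 200;0 0 -11 0 0 0 0;0 0 -11 0 0 0 0'
python3 -c "
from h import *
go(.465,-.040,.20,-39)"
```

```text
time_s: 24.1
position: [0.4503, -0.2631, 0.22]
eef_rot: [0.999, 0.035, 0.004, 0.003]
wrist_force: [0.5, -0.1, -0.7]
grip_width: 0.026
jaw now -86.0 pos [ 0.4503 -0.2631  0.22  ] | shift [  3.01 -22.16   1.9 ] turn [ 0.009 -0.006 -0.82 ] j7 -0.52 rows>=4.4
```

```bash
python3 -m inch '1 -6 1.9 0 0 -.17 0;2 -12 1.9 0 0 -.34 0;3 -18 1.9 0 0 -.51 0;3 -22.2 1.9 0 0 -.68 0;3 -22.2 1.9 0 0 -.82 0;3 -22.2 1.9 0 0 -.82 0;3 -22.2 1.9 0 0 -.82 0;3 -22.2 1.9 0 0 -.82 0'
python3 - <<'E'
from h import *
d=grab("wrist");P=cloud(d).reshape(-1,3)
from scipy.optimize import least_squares
for c in((.465,-.04),(.558,.075),(.453,.064),(.569,-.03)):
    m=(P[:,2]>.0745)&(P[:,2]<.084)&(np.hypot(P[:,0]-c[0],P[:,1]-c[1])<.036);q=P[m]
    if m.sum()>30:
        f=least_squares(lambda p:np.hypot(q[:,0]-p[0],q[:,1]-p[1])-p[2],[*c,.031],loss="soft_l1",f_scale=.002).x;print(m.sum(),np.round(f,4),np.round(np.median(q[:,2]),4))
go(.465,-.040,.050,-39)
E
```

```text
time_s: 25.1
position: [0.4624, -0.0378, 0.1965]
eef_rot: [0.903, 0.429, -0.0, 0.0]
wrist_force: [0.5, -0.0, 0.4]
grip_width: 0.0928
586 [ 0.4658 -0.04    0.0303] 0.0776
757 [0.5583 0.0749 0.0302] 0.0775
709 [0.4546 0.0638 0.0303] 0.0775
708 [ 0.5696 -0.0288  0.0303] 0.0775
jaw now -39.1 pos [ 0.4625 -0.0377  0.1965] | shift [-1.000e-02  3.400e-01  1.465e+01] turn [-0.     0.    -0.003] j7 -0.28 rows>=2.3
```

```bash
python3 -m inch '.1 .3 6 0 0 0 0;.1 .3 11 0 0 0 0;.1 .3 13.5 0 0 0 0;.1 .3 14.6 0 0 0 0;.1 .3 14.6 0 0 0 0;.1 .3 14.6 0 0 0 0;.1 .3 14.6 0 0 0 0' 50
python3 -c "
from h import *
go(.4658,-.040,.050,-39)"
```

```text
time_s: 26.02
position: [0.4663, -0.0382, 0.0516]
eef_rot: [0.903, 0.43, 0.001, 0.001]
wrist_force: [-0.2, -0.5, 0.9]
grip_width: 0.0927
jaw now -39.0 pos [ 0.4663 -0.0382  0.0516] | shift [-0.17  0.08  0.16] turn [ 0.002 -0.001 -0.   ] j7 -0.07 rows>=0.0
```

```bash
python3 -m inch '-.2 .1 .1 0 0 0 0;-.2 .1 .1 0 0 0 120;-.2 .1 .1 0 0 0 255;-.2 .1 .1 0 0 0 255;-.2 .1 .1 0 0 0 255;-.2 .1 .1 0 0 0 255;-.2 .1 .1 0 0 0 255' 50
python3 -c "
from workcell import bot
s=bot.state();print(s['wrist_force'],s['wrist_torque'])"
python3 -m inch '0 0 0 0 0 -.1 255;0 0 -.05 0 0 -.25 255;0 0 -.1 0 0 -.4 255;0 0 -.1 0 0 -.55 255' 
python3 -c "
from workcell import bot
s=bot.state();print(s['wrist_force'],s['wrist_torque'])"
```

```text
time_s: 26.9
position: [0.4654, -0.0407, 0.0497]
eef_rot: [0.903, 0.43, 0.0, 0.0]
wrist_force: [1.3, -1.2, -0.3]
grip_width: 0.0634
[ 1.34013787 -1.24672303 -0.33059117] [-0.30511826 -0.11872076  0.08344904]
time_s: 27.4
position: [0.4654, -0.0404, 0.0508]
eef_rot: [0.751, 0.66, 0.0, 0.0]
wrist_force: [0.8, 0.4, -1.5]
grip_width: 0.063
[ 0.82441547  0.39157715 -1.4526894 ] [ 0.0668339  -0.23932345 -0.22247625]
```

```bash
python3 -m inch '0 0 -.05 0 0 -.15 255;0 0 -.1 0 0 -.3 255;0 0 -.15 0 0 -.45 255;0 0 -.2 0 0 -.53 255;0 0 -.2 0 0 -.53 255' 
python3 -c "
from workcell import bot
s=bot.state();print(s['wrist_force'],s['wrist_torque'])"
python3 -m inch '0 0 -.2 0 0 0 255;0 0 -.4 0 0 0 255;0 0 -.6 0 0 0 255;0 0 -.6 0 0 0 255'
python3 - <<'E'
from h import *
d=grab("scene");P=cloud(d);s=bot.state();print(s['wrist_force'],s['wrist_torque'])
Q=P.reshape(-1,3);m=(abs(Q[:,0]-.511)<.12)&(abs(Q[:,1]-.017)<.12)&(Q[:,2]<.02)&(Q[:,2]>.006);print("plate z",np.median(Q[m,2]),cv2.minAreaRect(Q[m,:2].astype(np.float32)))
E
```

```text
time_s: 28.02
position: [0.4656, -0.04, 0.0527]
eef_rot: [0.553, 0.833, 0.001, 0.0]
wrist_force: [1.2, 0.5, -0.9]
grip_width: 0.0629
[ 1.22641294  0.48787664 -0.92435998] [ 0.17789669 -0.38669013  0.14287073]
time_s: 28.52
position: [0.4651, -0.0406, 0.0597]
eef_rot: [0.553, 0.833, 0.0, 0.0]
wrist_force: [0.3, 0.2, 6.2]
grip_width: 0.0626
[0.56872142 1.39794951 6.28581705] [-0.07587135  0.18672648 -0.03557804]
plate z 0.012879228167309908 ((0.5114063024520874, 0.015827618539333344), (0.2018055021762848, 0.2002330720424652), 6.2561936378479)
```

```bash
python3 -m inch '0 0 -.3 0 0 0 255;0 0 -.6 0 0 0 255;0 0 -.9 0 0 0 255;0 0 -1.2 0 0 0 255;0 0 -1.2 0 0 0 255'
python3 - <<'E'
from h import *
d=grab("scene");P=cloud(d);s=bot.state();print(s['wrist_force'],s['wrist_torque'])
Q=P.reshape(-1,3);m=(abs(Q[:,0]-.511)<.12)&(abs(Q[:,1]-.017)<.12)&(Q[:,2]<.02)&(Q[:,2]>.006);print("plate z",np.median(Q[m,2]),cv2.minAreaRect(Q[m,:2].astype(np.float32)))
c=d["pixels"][100:280,140:380,::-1];cv2.imwrite("pics/s4.png",cv2.resize(c,None,fx=3,fy=3))
E
```

```text
time_s: 29.2
position: [0.465, -0.0404, 0.0708]
eef_rot: [0.553, 0.833, -0.0, 0.0]
wrist_force: [-0.4, 0.2, -1.3]
grip_width: 0.0631
[-0.08764996  0.31382302 -0.75324643] [-0.04753957  0.03992945 -0.02988011]
plate z 0.01282329197653631 ((0.5118253827095032, 0.01591520756483078), (0.2014884352684021, 0.2019125074148178), 5.875576972961426)
```

View pics/s4.png

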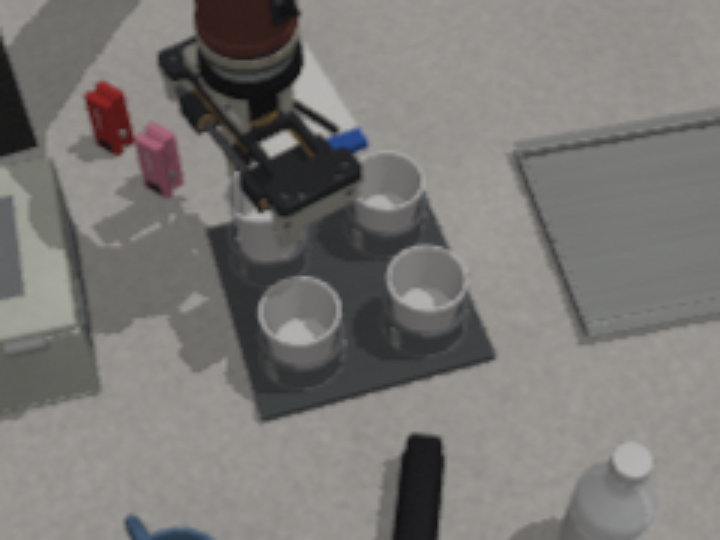

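The carrier is still down. The pot under the gripper, at about (272,240), seems to have risen. I lift higher to make sure.

```bash
python3 -m inch '0 0 -3 0 0 0 255;0 0 -7 0 0 0 255;0 0 -12 0 0 0 255;0 0 -14 0 0 0 255;0 0 -14 0 0 0 255'
python3 - <<'E'
from h import *
d=grab("scene");c=d["pixels"][70:250,140:380,::-1];cv2.imwrite("pics/s5.png",cv2.resize(c,None,fx=2,fy=2))
s=bot.state();print(s['wrist_force'],s['grip_width'])
go(.455,.265,.20,24)
go(.525,.365,.20,24)
E
```

```text
time_s: 29.88
position: [0.4658, -0.0404, 0.2118]
eef_rot: [0.553, 0.833, 0.001, 0.001]
wrist_force: [-1.0, 0.4, -1.1]
grip_width: 0.0629
[-0.04135451  1.01622746 -1.50512178] 0.06254226870990104
jaw now 22.9 pos [ 0.4648 -0.0403  0.2105] | shift [28.51 10.96  1.05] turn [ 0.   -0.   -0.02] j7 0.56 rows>=4.9
jaw now 22.9 pos [ 0.4648 -0.0403  0.2105] | shift [35.   21.3   1.05] turn [ 0.   -0.   -0.02] j7 0.56 rows>=6.6
```

View pics/s5.png

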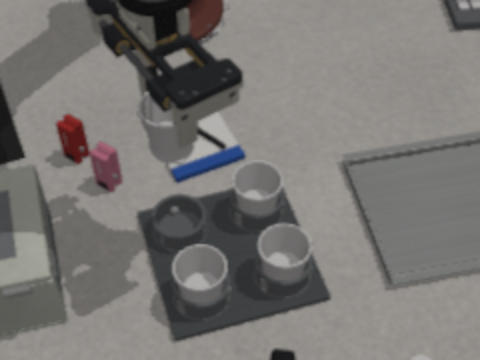

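The pot is free and its sleeve at (180,215) is empty, with the carrier down. I stand the pot in the tray.

```bash
python3 -m inch '5.5 1.8 0 0 0 0 255;11 3.7 0 0 0 0 255;16.5 5.5 0 0 0 0 255;22 7.3 0 0 0 0 255;27 9 0 0 0 0 255;29.5 9.8 0 0 0 0 255;29.5 9.8 5 0 0 0 255;29.5 9.8 10 0 0 0 255;29.5 9.8 14 0 0 0 255;29.5 9.8 14 0 0 0 255'
python3 -c "
from h import *
go(.44,.27,.042,23)"
```

```text
time_s: 31.18
position: [0.4374, 0.2675, 0.0666]
eef_rot: [0.553, 0.833, -0.005, -0.002]
wrist_force: [-0.3, 0.5, 0.2]
grip_width: 0.0631
jaw now 22.9 pos [0.4374 0.2675 0.0666] | shift [0.14 0.37 2.46] turn [-0.011  0.002 -0.002] j7 -0.05 rows>=0.4
```

```bash
python3 -m inch '0 .2 1.2 0 0 0 255;0 .2 1.9 0 0 0 255;0 .2 2.3 0 0 0 255;0 .2 2.3 0 0 0 255;0 .2 2.5 0 0 0 255;0 .2 2.5 0 0 0 255'
```

```text
time_s: 31.92
position: [0.4426, 0.2703, 0.0458]
eef_rot: [0.553, 0.833, 0.0, 0.0]
wrist_force: [-0.7, 0.5, -1.3]
grip_width: 0.0628
```

```bash
python3 -m inch '0 0 .1 0 0 0 255;0 0 .2 0 0 0 255;0 0 .3 0 0 0 255;0 0 .35 0 0 0 255;0 0 .35 0 0 0 255'
```

```text
time_s: 32.55
position: [0.4426, 0.2703, 0.0421]
eef_rot: [0.553, 0.833, -0.0, -0.0]
wrist_force: [-0.6, -0.6, -0.8]
grip_width: 0.063
```

```bash
python3 -m inch '0 0 .1 0 0 0 255;0 0 .1 0 0 0 255;0 0 .1 0 0 0 150;0 0 .1 0 0 0 60;0 0 .1 0 0 0 0;0 0 .1 0 0 0 0;0 0 .1 0 0 0 0'
python3 -m inch '0 0 -3 0 0 0 0;0 0 -8 0 0 0 0;0 0 -14 0 0 0 0;0 0 -16 0 0 0 0;0 0 -16 0 0 0 0'
python3 -c "
from h import *
go(.5583,.0749,.20,-39)"
```

```text
time_s: 33.42
position: [0.4425, 0.2703, 0.041]
eef_rot: [0.553, 0.833, -0.0, -0.0]
wrist_force: [-0.1, 0.2, -0.2]
grip_width: 0.0921
time_s: 34.05
position: [0.4434, 0.2708, 0.2027]
eef_rot: [0.553, 0.833, 0.002, 0.001]
wrist_force: [0.2, -0.5, -0.3]
grip_width: 0.0931
jaw now 22.9 pos [0.4434 0.2708 0.2027] | shift [-22.52   2.98   0.26] turn [ 0.003 -0.003  1.08 ] j7 -0.09 rows>=5.8
```

```bash
python3 -m inch '-6 .8 0 0 0 .18 0;-12 1.6 0 0 0 .36 0;-18 2.4 0 0 0 .54 0;-22.5 3 0 0 0 .72 0;-22.5 3 0 0 0 .9 0;-22.5 3 0 0 0 1.08 0;-22.5 3 0 0 0 1.08 0;-22.5 3 0 0 0 1.08 0;-22.5 3 0 0 0 1.08 0'
python3 - <<'E'
from h import *
from scipy.optimize import least_squares
d=grab("top");P=cloud(d).reshape(-1,3)
def fit(c,lo,hi):
    m=(P[:,2]>lo)&(P[:,2]<hi)&(np.hypot(P[:,0]-c[0],P[:,1]-c[1])<.04);q=P[m]
    f=least_squares(lambda p:np.hypot(q[:,0]-p[0],q[:,1]-p[1])-p[2],[*c,.031],loss="soft_l1",f_scale=.002).x;print(m.sum(),np.round(f,4),np.round(np.median(q[:,2]),4))
fit((.4425,.27),.06,.08)
d=grab("wrist");P=cloud(d).reshape(-1,3)
fit((.558,.075),.0745,.084);fit((.4546,.0638),.0745,.084)
go(.5583,.0749,.05,-39)
E
```

```text
time_s: 35.17
position: [0.5574, 0.0747, 0.2008]
eef_rot: [0.902, 0.431, -0.0, -0.0]
wrist_force: [0.3, -0.1, 0.8]
grip_width: 0.093
0 [0.4425 0.27   0.031 ] nan
560 [0.5589 0.0756 0.0303] 0.0776
153 [0.4553 0.0645 0.0301] 0.0776
jaw now -39.0 pos [0.5575 0.0746 0.2011] | shift [ 0.07  0.05 15.11] turn [-0.     0.     0.001] j7 -0.56 rows>=2.4
  return _methods._mean(a, axis=axis, dtype=dtype,
  ret = ret.dtype.type(ret / rcount)
```

Run:
```python
from h import *
d=grab("top");save(d,"t6.png",1.2)
```

```text
(no output)
```

View pics/t6.png

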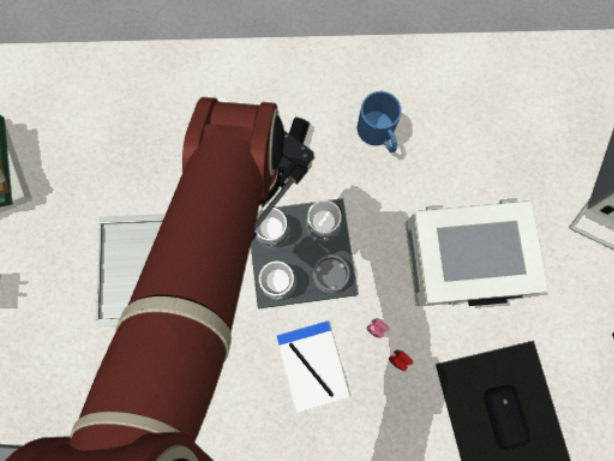

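The arm hides the pot in the tray, so I will check it later. The lid is shut. I descend on pot B.

```bash
python3 -m inch '.1 .05 6 0 0 0 0;.1 .05 11 0 0 0 0;.1 .05 13.5 0 0 0 0;.1 .05 15 0 0 0 0;.1 .05 15 0 0 0 0;.1 .05 15 0 0 0 0;.1 .05 15 0 0 0 0' 50
python3 -c "
from h import *
go(.5586,.0752,.050,-39)"
```

```text
time_s: 36.2
position: [0.5596, 0.0752, 0.0524]
eef_rot: [0.903, 0.43, 0.001, 0.0]
wrist_force: [0.8, -0.7, -0.4]
grip_width: 0.0931
jaw now -39.0 pos [0.5596 0.0752 0.0524] | shift [-0.06 -0.08  0.24] turn [ 0.002 -0.002 -0.   ] j7 -0.46 rows>=0.0
```

```bash
python3 -m inch '-.1 -.1 .2 0 0 0 0;-.1 -.1 .2 0 0 0 120;-.1 -.1 .2 0 0 0 255;-.1 -.1 .2 0 0 0 255;-.1 -.1 .2 0 0 0 255;-.1 -.1 .2 0 0 0 255;-.1 -.1 .2 0 0 0 255' 50
python3 -m inch '0 0 0 0 0 -.1 255;0 0 -.05 0 0 -.25 255;0 0 -.1 0 0 -.4 255;0 0 -.1 0 0 -.55 255'
python3 -m inch '0 0 -.05 0 0 -.15 255;0 0 -.1 0 0 -.3 255;0 0 -.15 0 0 -.45 255;0 0 -.2 0 0 -.53 255;0 0 -.2 0 0 -.53 255' 
python3 -c "
from workcell import bot
s=bot.state();print(s['wrist_force'],s['wrist_torque'],s['joint_pos'][6])"
```

```text
time_s: 37.08
position: [0.5579, 0.0744, 0.0492]
eef_rot: [0.903, 0.43, 0.0, 0.001]
wrist_force: [1.6, -1.7, 0.2]
grip_width: 0.062
time_s: 37.58
position: [0.5582, 0.0749, 0.0504]
eef_rot: [0.751, 0.66, 0.001, 0.001]
wrist_force: [0.9, 0.0, -1.8]
grip_width: 0.0621
time_s: 38.2
position: [0.5582, 0.075, 0.0525]
eef_rot: [0.553, 0.833, 0.001, 0.001]
wrist_force: [3.3, -0.6, -0.0]
grip_width: 0.0618
[ 3.2769667  -0.57155064 -0.02153092] [-0.19621792 -0.45984415  0.17928341] 0.30696456045839493
```

```bash
python3 -m inch '0 0 -.2 0 0 0 255;0 0 -.4 0 0 0 255;0 0 -.6 0 0 0 255;0 0 -.9 0 0 0 255;0 0 -1.2 0 0 0 255;0 0 -1.5 0 0 0 255;0 0 -1.8 0 0 0 255;0 0 -1.8 0 0 0 255'
python3 - <<'E'
from h import *
d=grab("scene");P=cloud(d);s=bot.state();print(s['wrist_force'],s['wrist_torque'])
Q=P.reshape(-1,3);m=(abs(Q[:,0]-.511)<.12)&(abs(Q[:,1]-.017)<.12)&(Q[:,2]<.02)&(Q[:,2]>.006);print("plate z",np.median(Q[m,2]),cv2.minAreaRect(Q[m,:2].astype(np.float32)))
E
python3 -m inch '0 0 -3 0 0 0 255;0 0 -7 0 0 0 255;0 0 -12 0 0 0 255;0 0 -14 0 0 0 255;0 0 -14 0 0 0 255'
python3 - <<'E'
from h import *
d=grab("scene");save(d,"s7.png",1.5)
go(.525,.365,.20,23)
E
```

```text
time_s: 39.2
position: [0.5568, 0.075, 0.0704]
eef_rot: [0.553, 0.833, -0.0, -0.0]
wrist_force: [-1.0, -0.4, -0.7]
grip_width: 0.062
[ 0.0564743  -0.93794878 -0.58843552] [-0.02784857  0.01140499  0.03146942]
plate z 0.013000782728925853 ((0.5103384256362915, 0.015763573348522186), (0.20350822806358337, 0.20028506219387054), 6.301231384277344)
time_s: 39.88
position: [0.5579, 0.0751, 0.2115]
eef_rot: [0.553, 0.833, 0.001, 0.001]
wrist_force: [-0.1, 0.3, -1.2]
grip_width: 0.0621
jaw now 22.9 pos [0.5569 0.075  0.21  ] | shift [27.96  8.34  1.  ] turn [-0.    -0.    -0.002] j7 0.28 rows>=4.7
```

View pics/s7.png

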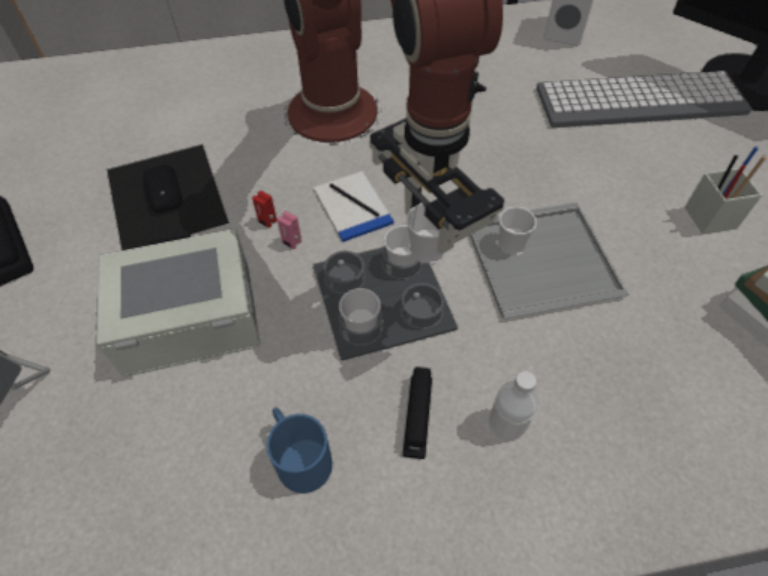

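Pot B hangs in the gripper and both used sleeves are empty. Pot A stands upright in the tray at (515,230), the lid is shut and the carrier has not moved. I place pot B.

```bash
python3 -m inch '5.5 1.6 0 0 0 0 255;11 3.3 0 0 0 0 255;16.5 4.9 0 0 0 0 255;22 6.6 0 0 0 0 255;26 7.8 0 0 0 0 255;28 8.3 0 0 0 0 255;28 8.3 0 0 0 0 255;28 8.3 5 0 0 0 255;28 8.3 10 0 0 0 255;28 8.3 14 0 0 0 255'
python3 -m inch '0 0 1 0 0 0 255;0 0 1.8 0 0 0 255;0 0 2.3 0 0 0 255;0 0 2.3 0 0 0 255;0 0 2.3 0 0 0 255'
python3 -c "
from h import *
go(.525,.365,.0415,23)"
```

```text
time_s: 41.18
position: [0.5258, 0.3607, 0.0682]
eef_rot: [0.555, 0.832, -0.002, 0.001]
wrist_force: [0.7, 0.8, -0.5]
grip_width: 0.0618
time_s: 41.8
position: [0.5254, 0.3656, 0.0481]
eef_rot: [0.553, 0.833, 0.001, 0.0]
wrist_force: [1.3, -0.8, -0.9]
grip_width: 0.062
jaw now 22.9 pos [0.5254 0.3656 0.0481] | shift [-0.04 -0.06  0.66] turn [ 0.002 -0.    -0.002] j7 -0.18 rows>=0.1
```

```bash
python3 -m inch '0 0 .2 0 0 0 255;0 0 .4 0 0 0 255;0 0 .55 0 0 0 255;0 0 .65 0 0 0 255;0 0 .65 0 0 0 255;0 0 .65 0 0 0 150;0 0 .65 0 0 0 60;0 0 .65 0 0 0 0;0 0 .65 0 0 0 0;0 0 .65 0 0 0 0'
python3 -m inch '0 0 -3 0 0 0 0;0 0 -8 0 0 0 0;0 0 -14 0 0 0 0;0 0 -20 0 0 0 0;0 0 -20 0 0 0 0'
python3 -m inch '6 -12 0 0 0 0 0;10 -20 0 0 0 0 0;10 -20 0 0 0 0 0;10 -20 0 0 0 0 0;10 -20 0 0 0 0 0;10 -20 0 0 0 0 0'
python3 - <<'E'
from h import *
a=grab("top");b=grab("scene");save(a,"t8.png",1.5);save(b,"s8.png",1.5);print(bot.state()["position"])
P=np.concatenate([cloud(a).reshape(-1,3),cloud(b).reshape(-1,3)])
for c in((.4425,.27),(.5254,.3656)):
    m=(P[:,2]>.04)&(P[:,2]<.09)&(np.hypot(P[:,0]-c[0],P[:,1]-c[1])<.045);q=P[m];k=q[:,2]>.063;print(m.sum(),np.percentile(q[:,2],98),cv2.minAreaRect(q[k,:2].astype(np.float32)))
E
```

```text
time_s: 43.05
position: [0.5249, 0.3652, 0.0404]
eef_rot: [0.553, 0.833, -0.0, -0.0]
wrist_force: [-0.9, 0.0, -0.9]
grip_width: 0.0922
time_s: 43.68
position: [0.5279, 0.367, 0.247]
eef_rot: [0.553, 0.833, 0.006, 0.002]
wrist_force: [-0.2, 0.2, -0.8]
grip_width: 0.0928
time_s: 44.42
position: [0.3027, 0.3792, 0.2403]
eef_rot: [0.553, 0.833, -0.0, 0.0]
wrist_force: [-0.3, 0.2, -0.9]
grip_width: 0.093
[0.30337103 0.37911796 0.24026258]
727 0.0732046379775904 ((0.4418126940727234, 0.2698827385902405), (0.06549008190631866, 0.06417523324489594), 89.06468200683594)
816 0.07296960381942992 ((0.5235278606414795, 0.36554500460624695), (0.06713835150003433, 0.06421764940023422), 73.75674438476562)
```

View pics/t8.png

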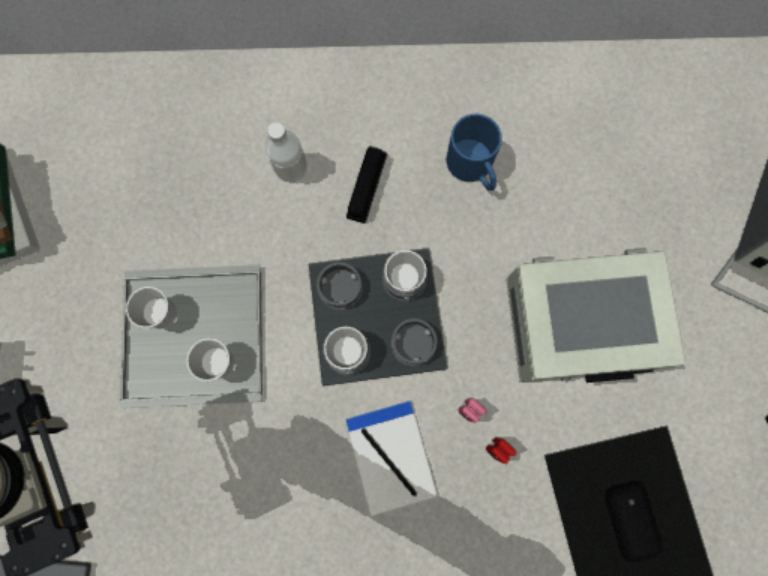

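View pics/s8.png

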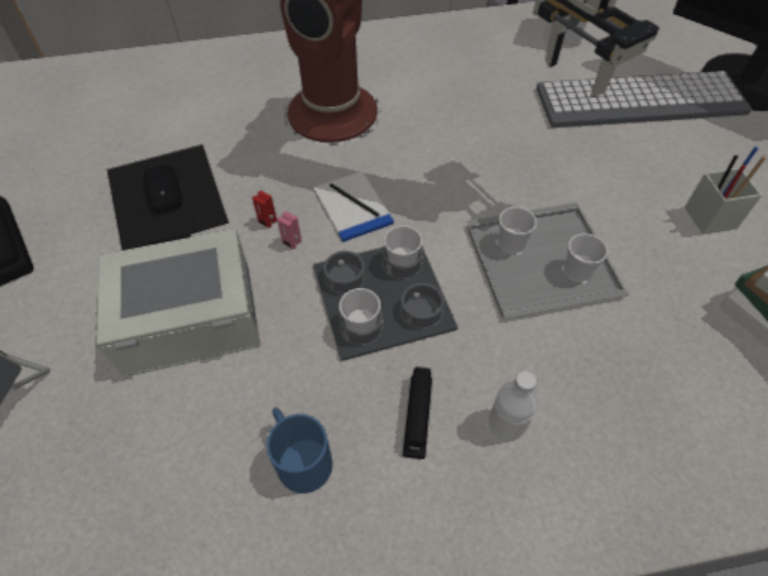

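Both pots stand upright in the tray at (149,307) and (208,359) in the top view. The empty pots, the carrier and the other desk items are where they were, and the lid is shut. I check the lid once more and hand in.

Run:
```python
from h import *
P=cloud(grab("top")).reshape(-1,3);m=(abs(P[:,0]-.49)<.075)&(abs(P[:,1]+.311)<.09)&(P[:,2]>.05);q=P[m]
f=np.linalg.lstsq(np.c_[q[:,0]-.49,q[:,1]+.311,np.ones(len(q))],q[:,2],rcond=None)[0];print(f)
if abs(f[0])<.03: print(bot.sign_off())
```

```text
[-7.97457742e-05  1.21923476e-03  1.07920199e-01]
the job is handed in; nothing more can be done
None
```

The job is done and handed in at about 45 s of the 210 s allowed; sign-off gave no verdict.

- **Clips:** All three clips, the two standing in pots and the one in the tray, went into the UV box. I saw all three inside before closing the lid, but not since.
- **Lid:** The lid is shut. Its top measured level, with a tilt under 0.1°, at 0.108 m against the 0.107 m expected.
- **Used pots:** I twisted both about 62° and pulled them free. The carrier plate still measured 13 mm above the desk after each pull, so it did not lift. Both pots now stand upright in the wash tray.
- **Everything else:** In the last pictures, the two empty pots, carrier, mug, stapler, gel and look-alikes are where they started.

The pot rims in the tray read 73 mm against 70 mm expected. The same cameras also read a few millimetres high at the start, so I take this as measurement error. No checks failed.

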